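Set a telescopic leg to its mark and flip its cam lever shut

ROBOT

A 6-joint arm with a two-finger parallel gripper is mounted at the origin on the work surface. World frame = base frame: x ahead of the robot, y to its left, z up, the work surface at z = 0. Lengths are in mm, angles in rad, forces in N, time in s.
With the tool pointing down it reaches from about 350 to 975 mm from the base axis. Payload 7.1 kg.
Tool frame: the origin (TCP) lies midway between the tips of the shut fingers; the grasp point (between the pads) lies 19 mm behind it; z points along the fingers, y is the line along which they close (so a half turn about z gives the same grasp; the last joint's range is limited). The gripper opens to 88 mm and grips with 3 to 60 N. Pads are 20 mm wide; open, the fingers measure 115 mm over their backs; the gripper's body (75 mm by 178 mm) begins 61 mm behind the grasp point.
Start: joints at [-1.187, 0.423, 1.63, -0, 1.089, -0.019], TCP at [245.013, -574.955, 222.675] pointing down, gripper open.
Joint ranges: [-3, 3], [-0.9, 2.11], [0.09, 2.58], [-1.31, 4.45], [0.11, 2.69], [-2.54, 2.54]. Speed limits (rad/s): [2.39, 2.39, 3.01, 3.14, 3.14, 3.14].

INTERFACE

Orientations are given as a rotation vector (axis times angle).
In Python, from workcell import status, eyes, ticket gives the robot as it stands.
- The arm moves only by the shell command python3 -m jog FILE [OPENING], which reads ROWS from the file FILE. ROWS is a JSON object with one list for each field, all of the same length, 1 to 5, a row being the entries at one place: x, y, z (the shift in a scale on which 1.0 is 750 mm), wx, wy, wz (a rotation vector in parts of the range, where 1.0 means pi/2 rad); each row shifts and turns the commanded pose from where the row before left it, along the tool's axes as they then stand; what a row does not reach is not made up. A row lasts 1/12 s, in which the tool goes at most 41.7 mm and 0.125 rad, less where a joint would pass 70% of its speed; a pose out of reach is approached as far as the arm can. OPENING is the finger opening in mm, set as the command begins (- or left out keeps the last). The fingers move at their own pace and stop on an object; the grip force is fixed at half the most. Time passes only in rows, so rows that do not move let the fingers close. It prints the time, the measured TCP pose, the force, the opening and the grip force at its end. No shift or turn number may pass 1 either way. Input that does not fit is refused with a message, and nothing moves.
- status.get_obs(): the state, without advancing time (a new reading comes with each control period).
- eyes.get_image(name): name is "scene" or "top" or "wrist"; returns a dict with "img" (480x640x3 uint8, red, green, blue), "range_z" (480x640 float32, mm along the optical axis (not along the pixel's ray), 0 where there is no reading), "fx", "fy", "cx", "cy" (pixels), "R" (3x3) and "t" (3): a world point X has camera coordinates R X + t. Camera axes: x right, y down, z forward; pixel columns grow to the right and rows downward; lengths in mm; the calibration is good to about 2 mm. A picture is of the moment at which its call begins.
- ticket.close_job(): hands the job in; it is judged then, once.
The state is a dict: "t": time; "qpos": joint angles; "qvel": joint speeds; "joint_torque": joint torques, N m; "ee_pos": TCP position; "orientation": TCP orientation; "ft_force": force on the tool from outside, world axes, zero at the start; "moment": the same for the moment, N m; "width": finger opening in mm; "grasp_force": force on a finger pad.
Only numpy, scipy, OpenCV 4.12 (cv2) and the standard library are available. Lean on these libraries where they do the work, as an engineer would, in place of code of your own. Each camera call takes 0.05 s, during which the arm holds its last target. There are 200 camera calls.

TASK

Slide the sloping telescopic leg up its tube until the upper lip of its black collar meets the lower edge of the marker band, and, holding it there, press the cam lever closed flat against the collar; do not close the lever before the leg is at the mark. The weight of the leg makes it slide down whenever it is not held, even with the lever closed, so finish while still holding it firmly at the mark with the lever squeezed shut. Leave the band where it is and do not disturb the try square, the mallet and the cup hook.

Things in the scene. Friction and masses are not known exactly. Their poses are not given: they have to be found in the camera images.
- stand: Fixed wooden rest on an orange pad 150 x 440 x 4 mm. Origin on the table under the tube; z up; x level, square to the tube, to the lever side; y (level) towards the tube's high end. Two uprights (46 mm wide in x, 22 mm in y, reaching 18 mm above the tube's axis) at y = -186 and +170 mm hold the tube. Wooden base 90 mm wide, top at z = 20 mm.
- tube_mid (a point): Point on the axis of the fixed aluminium tube, 110 mm above the origin of stand. The tube has 16 mm diameter and slopes up towards the stand's +y at 0.30 rad (17.2 degrees) from level.
- leg: Sliding leg on the tube, 0.4 to 0.65 kg; starts at its lower stop, slides up 140 mm; unheld it slides down. Upper end: black box-shaped collar, 30 mm wide (x), 46 along the tube (y), 36 high (z), with upright side faces free for fingers from above; below it a 24 mm tube 82 mm long with a 29 mm rubber boot. Origin: collar's centre, on the tube axis; y up the tube, x level to the lever side.
- leg_lip (a point): Centre of the upper lip (upper end face) of the collar, on the tube's axis, 23 mm up the tube from the origin of leg.
- mark_edge (a point): Centre of the lower edge of the marker band, on the tube's axis: where leg_lip has to come, 50 to 120 mm up from its start. The band is a thin dark steel ring, 18 mm diameter, 4 mm wide, seated stiffly on the tube above the collar. The collar does not stop against it: it would slide over it.
- lever (a joint): Angle of the cam lever (rad): 0 = closed, flat against the collar's +x side; starts open at 0.4 to 0.58 (stop 0.6). It stays where it is left; moving it takes 0.36 N m, about 11 N at its free end, so a grip of 5 N across collar and lever holds the leg without closing it. Width over collar and lever: 38 mm closed (15 mm to -x, 23 mm to +x of the collar's centre), about 56 mm open at 0.58.
- lever_hinge (a point): Middle of the lever's hinge axis, which is parallel to the tube: 18 mm to +x and 15 mm below the collar's centre (leg frame). Opening swings the lever's upper end outward to +x.
- lever_tip (a point): Centre of the 8 mm round bead at the lever's free upper end, 32 mm from the hinge (in the closed lever, 1 mm further out than the hinge). The lever is a steel plate 30 mm along the tube and 6 mm thick.
- square: Bystander: steel try square lying flat, stock 22 x 100 x 18 mm, blade 150 x 30 x 3 mm. Origin under the stock's centre.
- mallet: Bystander: mallet lying on its side, green rubber head 52 mm diameter, 80 mm long, wooden handle 200 mm along -x. Origin under the head's centre.
- hook: Bystander: chrome cup hook standing on its round 28 mm plate, 57 mm high. Origin under the plate.

How it is judged:
By the outcome, as a careful person would: the job done as asked, in the order asked, and still so for the second after the job is handed in, while the arm keeps its last pose, push and grip.
It also fails if it takes over 38 s, if anything falls off the work surface, if the arm or the gripper's body presses on something with over 40 N, if the wrist force passes 120 N, or if a joint passes its speed limit or range.

## Working session

There is one attempt and no reset: what is moved stays moved. The work goes in short steps, Python scripts to look and compute and a shell command to move; the robot and the scene stay as the last step left them, time stands still between calls to the robot, and variables do not carry over. Pictures are saved under pics/ and viewed, at most 10 in all, crops included, and the job is handed in when it is done.

```bash
ls; mkdir -p pics; python3 - <<'E'
from workcell import status,eyes
import cv2,numpy as np
print(status.get_obs())
for n in("scene","top"):
    d=eyes.get_image(n);cv2.imwrite(f"pics/{n}0.png",d["img"][:,:,::-1]);np.savez(f"{n}0.npz",**d);print(n,d["R"],d["t"],d["fx"],d["cx"],d["cy"])
E
```

```text
pics
{'t': 0.0, 'qpos': array([-1.18698256e+00,  4.23855118e-01,  1.63070401e+00, -2.24513540e-05,
        1.08860394e+00, -1.89842828e-02]), 'qvel': array([ 0.00167955,  0.00206893, -0.00027713, -0.00092218,  0.00037505,
        0.00029762]), 'joint_torque': array([-2.95165293e-03, -5.44639564e+01, -2.73664588e+01,  6.43092510e-02,
        2.29098822e-02, -1.55865500e-04]), 'ee_pos': array([ 244.80953789, -574.43908021,  221.88728784]), 'orientation': array([-3.07658085e+00, -6.28152881e-01,  4.77967894e-04]), 'ft_force': array([-0.54810212,  0.45341055, -0.23501426]), 'moment': array([ 0.0063008 , -0.00572814, -0.01292444]), 'grasp_force': 0.0, 'width': 87.49272934445659}
scene [[ 0.84381694  0.53658287  0.00719636]
 [ 0.37638791 -0.58223334 -0.72065004]
 [-0.3824985   0.61080534 -0.69326166]] [-443.99598421 -150.33097364  956.32158123] 441.03709707670504 307.67796692018896 238.9126211313259
top [[-0.01682784 -0.99922611 -0.03555283]
 [-0.99651696  0.01966559 -0.08103837]
 [ 0.08167482  0.0340653  -0.99607669]] [-14.18447431 588.14655166 918.96839123] 459.168991052073 310.5619696367321 243.05855099140604
```

View pics/top0.png

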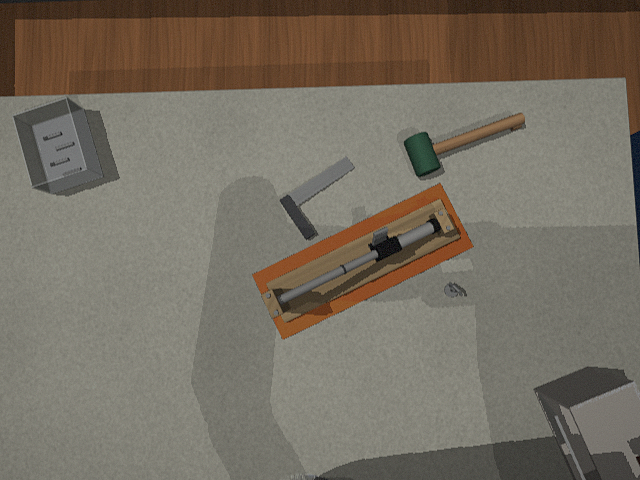

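View pics/scene0.png

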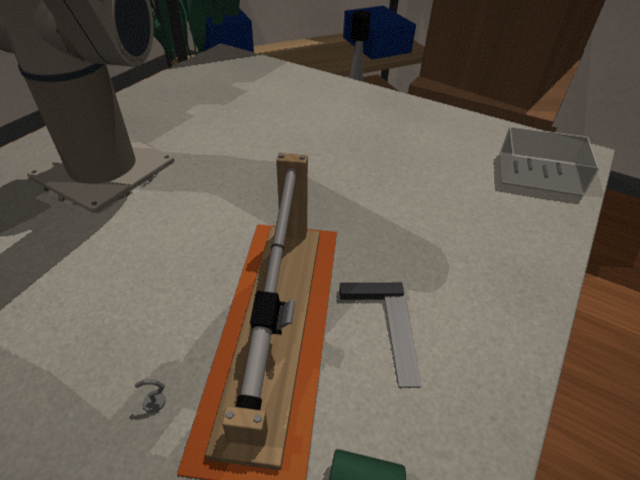

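The top view shows the collar at (385,247), the lever at (380,236) and the band at (343,268). The high end of the tube is at about (278,300). The square, mallet and hook are clear of the tube.

```bash
cat > h.py <<'E'
import numpy as np,cv2
def world(d,u,v,z=None):
    u=np.asarray(u,float);v=np.asarray(v,float)
    z=d["range_z"][v.astype(int),u.astype(int)] if z is None else z
    c=np.stack([(u-d["cx"])/d["fx"]*z,(v-d["cy"])/d["fy"]*z,z],-1)
    return (c-d["t"])@d["R"]
def proj(d,X):
    c=np.atleast_2d(X)@d["R"].T+d["t"]
    return np.stack([c[:,0]/c[:,2]*d["fx"]+d["cx"],c[:,1]/c[:,2]*d["fy"]+d["cy"]],-1)
def profile(d,P,s,half):  # mean grey across width half px
    pass
E
python3 - <<'E'
from h import *
for n in("top","scene"):
    d=dict(np.load(n+"0.npz"));im=d["img"]
    h=cv2.cvtColor(im,cv2.COLOR_RGB2HSV)
    m=(h[...,0]<14)&(h[...,1]>190)&(h[...,2]>70)
    m=cv2.morphologyEx(m.astype(np.uint8),cv2.MORPH_OPEN,np.ones((3,3)))
    k,l,st,c=cv2.connectedComponentsWithStats(m)
    v,u=np.nonzero(m); 
    W=world(d,u,v); g=(abs(W[:,2]-4)<8)&(W[:,0]>200)&(abs(W[:,1])<500)
    print(n,g.sum(),np.median(W[g,2]),cv2.minAreaRect(W[g,:2].astype(np.float32)))
    # tube points: grey pixels, z>50 above pad
    vv,uu=np.nonzero(d["range_z"]>0);W=world(d,uu,vv);
    c=cv2.minAreaRect(W[:0].astype(np.float32)) if 0 else None
    np.savez(n+"W.npz",W=W,uu=uu,vv=vv)
E
```

```text
top 0 nan ((0.0, 0.0), (0.0, 0.0), 0.0)
scene 10083 5.580983451466619 ((550.6697387695312, -132.29396057128906), (148.178955078125, 437.4203796386719), 24.957469940185547)
  return _methods._mean(a, axis=axis, dtype=dtype,
  ret = ret.dtype.type(ret / rcount)
```

```bash
python3 - <<'E'
from h import *
for n in("top","scene"):
    d=dict(np.load(n+"0.npz"));im=d["img"]
    h=cv2.cvtColor(im,cv2.COLOR_RGB2HSV)
    m=((h[...,0]<14)&(h[...,1]>170)&(h[...,2]>70)).astype(np.uint8)
    m=cv2.morphologyEx(m,cv2.MORPH_OPEN,np.ones((3,3)))
    v,u=np.nonzero(m); W=world(d,u,v)
    print(n,len(u),np.median(W,0) if len(u) else 0)
    g=(abs(W[:,2]-4)<10)&(W[:,0]>200)
    r=cv2.minAreaRect(W[g,:2].astype(np.float32));print(g.sum(),r)
    a=np.radians(24.96);X=np.array([np.cos(a),np.sin(a),0]);Y=np.array([-X[1],X[0],0]);O=np.array([550.7,-132.3,0])
    vv,uu=np.nonzero(d["range_z"]>0);W=world(d,uu,vv);L=np.c_[(W-O)@X,(W-O)@Y,W[:,2]]
    # tube top ridge: bare tube range y 40..140
    for y0 in range(-170,180,12):
        g=(abs(L[:,1]-y0)<3)&(abs(L[:,0])<40)&(L[:,2]>45+y0*.3)
        if g.sum()>2:
            q=L[g]; print(y0,g.sum(),"x %.1f..%.1f med %.1f"%(q[:,0].min(),q[:,0].max(),np.median(q[:,0])),"zmax %.1f exp %.1f"%(np.percentile(q[:,2],95),110+y0*np.tan(.3)+8/np.cos(.3)),im[vv[g],uu[g]].mean().round())
E
```

```text
top 4964 [ 563.802244   -160.14572679    4.25932617]
4939 ((551.4555053710938, -131.61859130859375), (148.47329711914062, 440.2213134765625), 24.933340072631836)
-170 120 x -39.4..40.0 med -0.0 zmax 74.7 exp 65.8 102.0
-158 178 x -39.6..39.8 med -1.8 zmax 71.1 exp 69.5 71.0
-146 123 x -39.8..39.7 med 0.2 zmax 74.3 exp 73.2 70.0
-134 110 x -39.8..39.7 med -1.2 zmax 76.5 exp 76.9 93.0
-122 116 x -39.9..39.3 med -0.5 zmax 79.6 exp 80.6 94.0
-110 114 x -39.9..39.4 med 0.2 zmax 83.3 exp 84.3 93.0
-98 118 x -39.2..39.3 med -0.7 zmax 87.4 exp 88.1 89.0
-86 103 x -38.4..39.1 med 0.4 zmax 91.5 exp 91.8 89.0
-74 44 x -24.8..32.5 med -0.6 zmax 96.3 exp 95.5 102.0
-62 50 x -14.0..34.4 med 0.6 zmax 106.6 exp 99.2 23.0
-50 84 x -14.1..37.5 med 12.4 zmax 110.2 exp 102.9 43.0
-38 87 x -14.2..37.2 med 12.2 zmax 113.7 exp 106.6 42.0
-26 79 x -14.2..32.3 med 7.2 zmax 117.7 exp 110.3 37.0
-14 49 x -12.9..22.0 med 2.9 zmax 109.5 exp 114.0 70.0
-2 26 x -7.1..7.8 med 0.3 zmax 114.1 exp 117.8 97.0
10 29 x -7.2..8.5 med 1.0 zmax 118.5 exp 121.5 96.0
22 29 x -7.3..8.3 med 0.9 zmax 121.0 exp 125.2 96.0
34 26 x
[... 1761 characters left out ...]
125.2 98.0
34 43 x -6.8..7.5 med 1.5 zmax 126.1 exp 128.9 98.0
46 58 x -8.0..9.0 med 1.0 zmax 131.5 exp 132.6 63.0
58 40 x -6.7..7.7 med 1.8 zmax 133.8 exp 136.3 99.0
70 41 x -7.8..8.1 med 0.8 zmax 137.7 exp 140.0 99.0
82 44 x -7.2..8.0 med 2.3 zmax 141.5 exp 143.7 100.0
94 43 x -7.3..7.6 med 0.4 zmax 145.0 exp 147.5 100.0
106 42 x -7.5..8.1 med 0.4 zmax 148.7 exp 151.2 99.0
118 38 x -6.8..8.0 med 2.1 zmax 152.7 exp 154.9 99.0
130 32 x -7.9..7.9 med 1.1 zmax 155.4 exp 158.6 94.0
142 34 x -7.7..7.7 med 2.3 zmax 160.1 exp 162.3 100.0
154 35 x -7.0..8.1 med 2.1 zmax 163.6 exp 166.0 101.0
166 39 x -7.2..8.0 med 2.3 zmax 168.3 exp 169.7 94.0
178 762 x -23.1..23.2 med 6.1 zmax 182.3 exp 173.4 51.0
```

```bash
cat >> h.py <<'E'
from scipy.spatial.transform import Rotation as Ro
a=np.radians(24.94);X=np.array([np.cos(a),np.sin(a),0]);Y=np.array([-X[1],X[0],0]);O=np.array([551.2,-131.7,0])
MID=O+[0,0,110];c,s=np.cos(.3),np.sin(.3)
F=np.stack([X,c*Y+s*np.array([0,0,1]),-s*Y+c*np.array([0,0,1])],1)  # tube frame columns
def tf(W): return (W-MID)@F
def state():
    from workcell import status
    o=status.get_obs();R=Ro.from_rotvec(o["orientation"]).as_matrix();return o,R
def rtar(sg): # tool z=-n, tool y=sg*X
    z=-F[:,2];y=sg*F[:,0];return np.stack([np.cross(y,z),y,z],1)
def delta(g,sg):  # g: grasp-point target in tube frame
    o,R=state();Rt=rtar(sg);p=MID+F@np.array(g,float)+19*Rt[:,2]
    print("t %.2f"%o["t"],"q",o["qpos"].round(2),"w %.1f gf %.1f"%(o["width"],o["grasp_force"]),"ft",o["ft_force"].round(1))
    print("grasp now(tube)",tf(o["ee_pos"]-19*R[:,2]).round(1),"dpos tool",(R.T@(p-o["ee_pos"])).round(1),"world",(p-o["ee_pos"]).round(1),"rot tool",Ro.from_matrix(R.T@Rt).as_rotvec().round(3))
def prof(d,lo=-60,hi=60,xw=5):
    v,u=np.nonzero(d["range_z"]>0);T=tf(world(d,u,v))
    g0=(abs(T[:,0])<xw)&(T[:,2]>2)&(T[:,2]<30)
    out=[]
    for y in np.arange(lo,hi,1.):
        g=g0&(abs(T[:,1]-y)<.9)
        if g.any(): out.append((y,round(float(d["img"][v[g],u[g]].mean())),round(float(np.median(T[g,2])),1)))
    return out
E
python3 - <<'E'
from h import *
for n in("top","scene"):
    d=dict(np.load(n+"0.npz"));P=prof(d,-70,60)
    print(n,[p for p in P if p[0]<-12 or p[0]>40])
delta([12,-45,75],1);delta([12,-45,75],-1)
E
```

```text
top [(np.float64(-70.0), 79, 7.2), (np.float64(-69.0), 56, 7.6), (np.float64(-68.0), 49, 9.0), (np.float64(-67.0), 6, 10.7), (np.float64(-66.0), 6, 10.7), (np.float64(-65.0), 20, 12.1), (np.float64(-64.0), 12, 13.0), (np.float64(-63.0), 18, 12.3), (np.float64(-62.0), 19, 12.7), (np.float64(-61.0), 18, 13.3), (np.float64(-60.0), 21, 12.6), (np.float64(-59.0), 19, 13.9), (np.float64(-58.0), 21, 12.5), (np.float64(-57.0), 20, 12.5), (np.float64(-56.0), 22, 11.8), (np.float64(-55.0), 18, 13.6), (np.float64(-54.0), 20, 13.6), (np.float64(-53.0), 20, 13.0), (np.float64(-52.0), 22, 12.9), (np.float64(-51.0), 23, 12.8), (np.float64(-50.0), 22, 12.7), (np.float64(-49.0), 21, 12.5), (np.float64(-48.0), 18, 12.9), (np.float64(-47.0), 21, 14.2), (np.float64(-46.0), 24, 14.3), (np.float64(-45.0), 19, 14.2), (np.float64(-44.0), 20, 13.8), (np.float64(-43.0), 14, 13.1), (np.float64(-42.0), 19, 12.9), (np.float64(-41.0), 20, 12.9), (np.float64(-40.0), 27, 12.2), (np.float64(-39.0), 23, 13.3), (np.float64(-38.0), 17, 13.6), (np.float64(-37.0), 21, 13.4), (np.float64(-36.0), 24, 13.4), (np.float64(-35
[... 3311 characters left out ...]
), 49, 4.9), (np.float64(51.0), 47, 5.9), (np.float64(52.0), 60, 4.9), (np.float64(53.0), 76, 4.8), (np.float64(54.0), 91, 4.9), (np.float64(55.0), 103, 3.9), (np.float64(56.0), 109, 4.1), (np.float64(57.0), 113, 4.6), (np.float64(58.0), 112, 4.3), (np.float64(59.0), 107, 4.5)]
t 0.10 q [-1.19  0.42  1.63 -0.    1.09 -0.02] w 88.0 gf 0.0 ft [-0.5  0.3 -0.4]
grasp now(tube) [-464.5 -221.5  205.6] dpos tool [ 469.4 -228.1   72.1] world [342.4 393.9 -71.8] rot tool [ 0.239  0.232 -1.59 ]
t 0.10 q [-1.19  0.42  1.63 -0.    1.09 -0.02] w 88.0 gf 0.0 ft [-0.5  0.3 -0.4]
grasp now(tube) [-464.5 -221.5  205.6] dpos tool [ 469.4 -228.1   72.1] world [342.4 393.9 -71.8] rot tool [ 0.23  -0.237  1.526]
```

Units first: shifts go in shares of 750 mm and turns go in shares of pi/2 rad. So -0.106 rad / 1.5708 = -0.0675.

```bash
sed -i 's/O=np.array(\[551.2,-131.7,0\])/O=np.array([548.4,-124.1,0])/' h.py
R1='x'; 
echo '{"x": [0, 0, 0, 0, 0], "y": [0, 0, 0, 0, 0], "z": [0, 0, 0, 0, 0], "wx": [0.0102, 0.0102, 0.0102, 0.0102, 0.0102], "wy": [0.0099, 0.0099, 0.0099, 0.0099, 0.0099], "wz": [-0.0675, -0.0675, -0.0675, -0.0675, -0.0675]}' > path.dat && python3 -m jog path.dat 88
echo '{"x": [0, 0, 0, 0, 0], "y": [0, 0, 0, 0, 0], "z": [0, 0, 0, 0, 0], "wx": [0.0102, 0.0102, 0.0102, 0.0102, 0.0102], "wy": [0.0099, 0.0099, 0.0099, 0.0099, 0.0099], "wz": [-0.0675, -0.0675, -0.0675, -0.0675, -0.0675]}' > path.dat && python3 -m jog path.dat
echo '{"x": [0, 0, 0, 0, 0], "y": [0, 0, 0, 0, 0], "z": [0, 0, 0, 0, 0], "wx": [0.0102, 0.0102, 0.0102, 0.0102, 0.0102], "wy": [0.0099, 0.0099, 0.0099, 0.0099, 0.0099], "wz": [-0.0675, -0.0675, -0.0675, -0.0675, -0.0675]}' > path.dat && python3 -m jog path.dat
python3 - <<'E'
from h import *
for n in("top","scene"):
    d=dict(np.load(n+"0.npz"));P=prof(d,-80,60)
    print(n,*[(int(p[0]),p[1],p[2]) for p in P if -34<p[0]<-24 or p[0]<-72 or 38<p[0]<48])
    v,u=np.nonzero(d["range_z"]>0);T=tf(world(d,u,v));g=(abs(T[:,1]+52)<12)&(T[:,0]>17)&(T[:,2]>5)&(T[:,0]<48);print("lever x max",np.percentile(T[g,0],[50,90,98]),"z",np.percentile(T[g,2],[50,98]),"y",np.percentile(T[g,1],[2,98]))
delta([12,-52,75],1)
E
```

```text
t: 0.52
ee_pos: [244.8, -574.7, 222.3]
orientation: [-2.717, -1.377, -0.092]
ft_force: [-0.2, 0.4, 0.1]
width: 87.9
grasp_force: 0.0
t: 0.93
ee_pos: [244.8, -574.7, 222.2]
orientation: [-2.191, -1.985, -0.171]
ft_force: [0.3, 0.0, 1.1]
width: 87.7
grasp_force: 0.0
t: 1.35
ee_pos: [244.8, -574.8, 222.1]
orientation: [-1.542, -2.431, -0.235]
ft_force: [-0.6, -0.9, -0.1]
width: 87.8
grasp_force: 0.0
top (-80, 130, 9.3) (-79, 127, 9.5) (-78, 79, 9.5) (-77, 56, 10.0) (-76, 49, 11.4) (-75, 31, 11.2) (-74, 6, 13.1) (-73, 13, 13.8) (-33, 24, 16.9) (-32, 24, 16.0) (-31, 25, 14.9) (-30, 33, 14.1) (-29, 41, 10.3) (-28, 52, 8.2) (-27, 78, 5.7) (-26, 111, 5.6) (-25, 105, 4.5) (39, 103, 5.0) (40, 99, 4.8) (41, 82, 5.4) (42, 50, 5.8) (43, 43, 6.4) (44, 43, 6.4) (45, 65, 6.5) (46, 89, 5.7) (47, 107, 4.0)
lever x max [30.85596098 35.27331963 36.12985525] z [12.7748787  16.71773045] y [-62.77044053 -40.19312019]
scene (-80, 121, 11.2) (-79, 111, 11.2) (-78, 94, 10.1) (-77, 87, 9.9) (-76, 70, 10.3) (-75, 22, 13.2) (-74, 13, 14.5) (-73, 13, 16.4) (-33, 16, 16.6) (-32, 23, 16.6) (-31, 43, 16.0) (-30, 56, 15.7) (-29, 74, 15.6) (-26, 99, 6.8) (-25, 105, 6.4) (39, 107, 6.6) (40, 95, 6.4) (41, 70, 7.0) (42, 60, 6.7) (43, 44, 8.1) (44, 47, 8.1) (45, 74, 7.2) (46, 76, 7.6) (47, 103, 6.1)
lever x max [30.83184976 34.97152233 35.7101724 ] z [14.63983002 17.37798424] y [-63.82071329 -40.64060085]
t 1.35 q [-1.18  0.57  1.42 -0.01  1.45 -1.62] w 87.8 gf 0.0 ft [-0.6 -0.9 -0.1]
grasp now(tube) [-465.3 -235.   209.1] dpos tool [180.4 478.3 134.1] world [342.4 395.7 -74. ] rot tool [-0.    -0.002  0.005]
```

To row units: 36.8 mm / 750 = 0.0491, 13.8 mm / 750 = 0.0184.

```bash

echo '{"x": [0.0184, 0.0184, 0.0184, 0.0184, 0.0184], "y": [0.0491, 0.0491, 0.0491, 0.0491, 0.0491], "z": [0, 0, 0, 0, 0], "wx": [0, 0, 0, 0, 0], "wy": [0, 0, 0, 0, 0], "wz": [0, 0, 0, 0, 0]}' > path.dat && python3 -m jog path.dat 88 |head -2
echo '{"x": [0.0184, 0.0184, 0.0184, 0.0184, 0.0184], "y": [0.0491, 0.0491, 0.0491, 0.0491, 0.0491], "z": [0, 0, 0, 0, 0], "wx": [0, 0, 0, 0, 0], "wy": [0, 0, 0, 0, 0], "wz": [0, 0, 0, 0, 0]}' > path.dat && python3 -m jog path.dat |head -2
echo '{"x": [0.0184, 0.0184, 0.0184, 0, 0], "y": [0.0491, 0.0491, 0.0491, 0, 0], "z": [0, 0, 0, 0.04, 0.04], "wx": [0, 0, 0, 0, 0], "wy": [0, 0, 0, 0, 0], "wz": [0, 0, 0, 0, 0]}' > path.dat && python3 -m jog path.dat |head -2
echo '{"x": [0, 0, 0, 0], "y": [0, 0, 0, 0], "z": [0.04, 0.04, 0.0187, 0], "wx": [0, 0, 0, 0], "wy": [0, 0, 0, 0], "wz": [0, 0, 0, 0]}' > path.dat && python3 -m jog path.dat
cat > look.py <<'E'
import sys
from h import *
from workcell import eyes
tag=sys.argv[1]
for n in sys.argv[2:]:
    d=eyes.get_image(n);np.savez(f"{n}{tag}.npz",**d);cv2.imwrite(f"pics/{n}{tag}.png",d["img"][:,:,::-1])
E
python3 look.py 1 wrist
python3 -c "
from h import *
delta([12,-52,8],1)"
```

```text
t: 1.77
ee_pos: [384.9, -436.0, 242.8]
t: 2.18
ee_pos: [524.1, -298.6, 263.3]
t: 2.6
ee_pos: [601.6, -200.3, 219.1]
t: 2.93
ee_pos: [587.1, -180.1, 143.7]
orientation: [-1.545, -2.422, -0.231]
ft_force: [-0.7, -0.1, -0.2]
width: 88.1
grasp_force: 0.0
t 2.98 q [-0.42  0.61  1.55  0.21  1.22 -0.95] w 87.7 gf 0.0 ft [-0.2  0.6 -0.1]
grasp now(tube) [ 12.5 -55.   73.6] dpos tool [ 2.8 -0.2 65.6] world [ -9.7  20.  -61.8] rot tool [-0.003 -0.003 -0.   ]
```

View pics/wrist1.png

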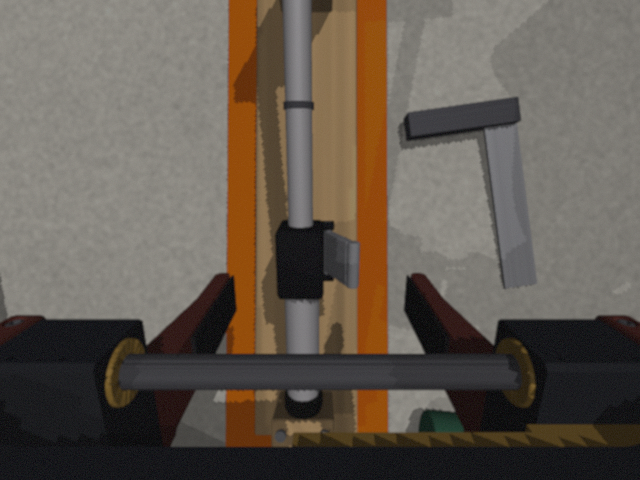

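The wrist view shows the collar at columns 277–322, with its upper lip near row 222. The lever reaches column 358 and the band sits at row 104. The fingers straddle the collar and lever, with their centre near column 321.

```bash
python3 - <<'E'
from h import *
d=dict(np.load("wrist1.npz"))
P=prof(d,-80,60,4);print(*[(int(p[0]),p[1],p[2]) for p in P if -36<p[0]<-22 or p[0]<-70 or 36<p[0]<50])
v,u=np.nonzero(d["range_z"]>0);T=tf(world(d,u,v))
g=(abs(T[:,1]+52)<12)&(T[:,2]>5)&(abs(T[:,0])<45)&(T[:,2]<25)
print(np.percentile(T[g,0],[1,99]))
g=(T[:,1]>0)&(T[:,1]<35)&(T[:,2]>-2)&(T[:,2]<15)&(abs(T[:,0])<15);print("tube x",np.percentile(T[g,0],[1,50,99]),"z",np.percentile(T[g,2],97))
print(proj(d,MID+F@np.array([0,41,8.])),proj(d,MID+F@np.array([0,-29.5,18.])))
E
```

```text
(-80, 76, 11.3) (-79, 64, 15.0) (-78, 52, 15.9) (-77, 36, 16.4) (-76, 19, 16.7) (-75, 18, 16.9) (-74, 19, 16.9) (-73, 18, 16.8) (-72, 19, 16.6) (-71, 19, 16.6) (-35, 23, 16.3) (-34, 25, 14.8) (-33, 44, 10.7) (-32, 106, 6.2) (-31, 122, 6.2) (-30, 123, 6.1) (-29, 122, 5.8) (-28, 122, 6.2) (-27, 122, 6.1) (-26, 122, 6.1) (-25, 122, 6.2) (-24, 122, 6.1) (-23, 123, 5.9) (37, 111, 6.5) (38, 74, 7.2) (39, 54, 7.1) (40, 55, 7.4) (41, 74, 7.1) (42, 109, 6.4) (43, 125, 6.4) (44, 125, 6.0) (45, 125, 5.9) (46, 125, 5.9) (47, 125, 5.6) (48, 125, 5.7) (49, 126, 5.8)
[-16.0981231   35.01297934]
tube x [-9.25662323 -1.24060322  6.01121978] z 7.2704031696442675
[[299.75387423 101.08626373]] [[300.78043636 226.40408117]]
```

To row units: 20 mm / 750 = 0.0267, 15 mm / 750 = 0.02.

```bash

echo '{"x": [0, 0, 0, 0, 0], "y": [-0.0027, 0, 0, 0, 0], "z": [0.0267, 0.0267, 0.02, 0.0147, 0], "wx": [0, 0, 0, 0, 0], "wy": [0, 0, 0, 0, 0], "wz": [0, 0, 0, 0, 0]}' > path.dat && python3 -m jog path.dat
echo '{"x": [0, 0, 0, 0], "y": [0, 0, 0, 0], "z": [0, 0, 0, 0], "wx": [0, 0, 0, 0], "wy": [0, 0, 0, 0], "wz": [0, 0, 0, 0]}' > path.dat && python3 -m jog path.dat 58
python3 look.py 2 scene
python3 -c "
from h import *
delta([10,-55,7],1)
d=dict(np.load('scene2.npz'));cv2.imwrite('pics/c2.png',cv2.resize(d['img'][200:400,180:400,::-1],None,fx=3,fy=3))"
```

```text
t: 3.4
ee_pos: [579.3, -164.9, 83.7]
orientation: [-1.548, -2.426, -0.233]
ft_force: [-0.9, -0.6, 0.5]
width: 87.6
grasp_force: 0.0
t: 3.73
ee_pos: [580.6, -165.6, 85.6]
orientation: [-1.55, -2.429, -0.235]
ft_force: [0.1, 0.0, 0.0]
width: 64.2
grasp_force: 0.0
t 3.78 q [-0.4   0.67  1.61  0.22  1.1  -0.96] w 60.9 gf 0.0 ft [-0.4 -0.6  1.1]
grasp now(tube) [ 11.6 -56.   10.6] dpos tool [ 1.1 -1.6  3.6] world [-2.3  1.2 -3.2] rot tool [0.001 0.001 0.   ]
```

View pics/c2.png

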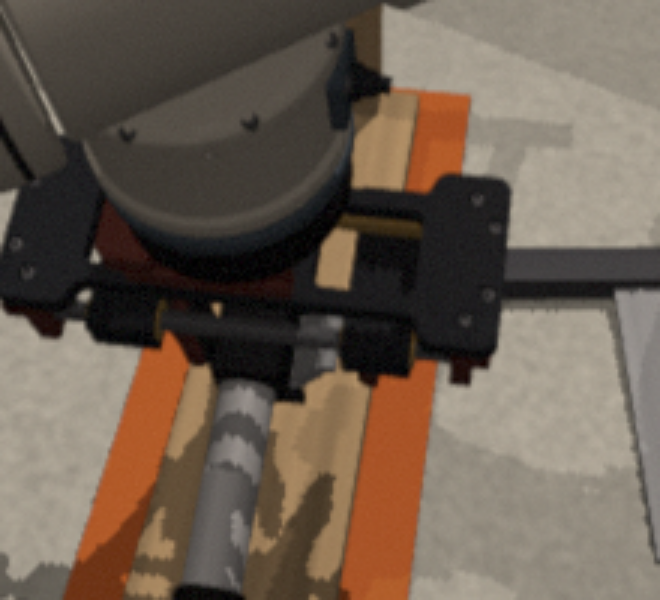

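The scene crop shows the fingers straddling the collar and the open lever. I'll lower slightly and close in small steps.

To row units: 3 mm / 750 = 0.004, -1 mm / 750 = -0.0013.

```bash

echo '{"x": [0.0013, 0], "y": [-0.0013, 0], "z": [0.004, 0], "wx": [0, 0], "wy": [0, 0], "wz": [0, 0]}' > path.dat && python3 -m jog path.dat 54
echo '{"x": [0, 0], "y": [0, 0], "z": [0, 0], "wx": [0, 0], "wy": [0, 0], "wz": [0, 0]}' > path.dat && python3 -m jog path.dat 52
echo '{"x": [0, 0], "y": [0, 0], "z": [0, 0], "wx": [0, 0], "wy": [0, 0], "wz": [0, 0]}' > path.dat && python3 -m jog path.dat 51
```

```text
t: 3.95
ee_pos: [577.8, -163.7, 81.9]
orientation: [-1.549, -2.427, -0.234]
ft_force: [0.1, -0.8, 0.7]
width: 54.7
grasp_force: 0.0
t: 4.12
ee_pos: [577.5, -163.9, 81.9]
orientation: [-1.548, -2.427, -0.233]
ft_force: [-2.9, -0.4, -0.2]
width: 52.2
grasp_force: 7.3
t: 4.28
ee_pos: [577.3, -164.0, 81.9]
orientation: [-1.548, -2.427, -0.233]
ft_force: [-5.4, -1.8, 1.7]
width: 51.7
grasp_force: 23.2
```

To row units: -1 mm / 750 = -0.0013.

```bash

echo '{"x": [0, 0], "y": [-0.0013, 0], "z": [0, 0], "wx": [0, 0], "wy": [0, 0], "wz": [0, 0]}' > path.dat && python3 -m jog path.dat 52
echo '{"x": [0], "y": [0], "z": [0], "wx": [0], "wy": [0], "wz": [0]}' > path.dat && python3 -m jog path.dat
python3 look.py 3 wrist; python3 -c "
from h import *
delta([10,-55,7],1)
d=dict(np.load('wrist3.npz'))
P=prof(d,-85,60,4);print(*[(int(p[0]),p[1],p[2]) for p in P if -40<p[0]<-22 or 32<p[0]<50])"
```

```text
t: 4.45
ee_pos: [577.5, -164.1, 82.0]
orientation: [-1.549, -2.428, -0.235]
ft_force: [-0.2, 1.5, 0.5]
width: 52.0
grasp_force: 1.3
t: 4.53
ee_pos: [577.5, -164.1, 82.0]
orientation: [-1.549, -2.428, -0.234]
ft_force: [0.6, 0.8, 1.5]
width: 52.0
grasp_force: 1.1
t 4.58 q [-0.4   0.67  1.62  0.23  1.09 -0.96] w 51.9 gf 1.1 ft [ 0.   1.  -0.7]
grasp now(tube) [  9.5 -54.6   6.6] dpos tool [-0.4  0.5 -0.4] world [ 0.6 -0.2  0.2] rot tool [ 0.  0. -0.]
(-39, 22, 16.6) (-38, 23, 16.7) (-37, 24, 16.7) (-36, 25, 16.5) (-35, 26, 16.2) (-34, 25, 15.1) (-33, 37, 11.2) (-32, 80, 7.1) (-31, 135, 6.1) (-30, 134, 6.2) (-29, 135, 6.2) (-28, 134, 6.1) (-27, 134, 6.1) (-26, 134, 6.1) (-25, 134, 6.1) (-24, 135, 6.2) (-23, 134, 6.1) (33, 139, 6.1) (34, 138, 6.1) (35, 138, 5.9) (36, 138, 6.0) (37, 123, 6.4) (38, 83, 7.0) (39, 60, 7.2) (40, 60, 7.2) (41, 71, 7.1) (42, 115, 6.4) (43, 137, 6.0) (44, 139, 6.0) (45, 139, 6.0) (46, 139, 6.1) (47, 139, 6.2) (48, 139, 5.9) (49, 139, 5.9)
```

View pics/wrist3.png

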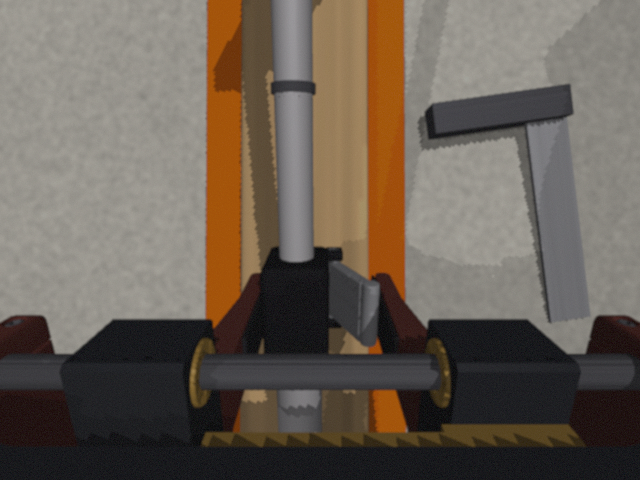

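Both pads now touch evenly with the lever still open (the bead is near column 375). The lip is at y ≈ -32.3 and the band's lower edge at 37.6, so the leg has to travel about 70 mm.

To row units: 3 mm / 750 = 0.004.

```bash

echo '{"x": [0, 0], "y": [0, 0], "z": [0, 0], "wx": [0, 0], "wy": [0, 0], "wz": [0, 0]}' > path.dat && python3 -m jog path.dat 51.6
echo '{"x": [0.004, 0.004, 0.004, 0], "y": [0, 0, 0, 0], "z": [0, 0, 0, 0], "wx": [0, 0, 0, 0], "wy": [0, 0, 0, 0], "wz": [0, 0, 0, 0]}' > path.dat && python3 -m jog path.dat 
python3 look.py 4 wrist; python3 -c "
from h import *
delta([10,-55,7],1)
d=dict(np.load('wrist4.npz'))
P=prof(d,-85,60,4);print(*[(int(p[0]),p[1],p[2]) for p in P if -40<p[0]<-16 or 35<p[0]<44])"
```

```text
t: 4.75
ee_pos: [577.4, -164.1, 82.0]
orientation: [-1.549, -2.428, -0.234]
ft_force: [0.2, 1.9, -0.3]
width: 51.9
grasp_force: 9.1
t: 5.08
ee_pos: [573.7, -156.1, 84.8]
orientation: [-1.549, -2.428, -0.234]
ft_force: [1.3, -0.0, -3.5]
width: 51.5
grasp_force: 8.9
t 5.13 q [-0.39  0.66  1.63  0.23  1.08 -0.96] w 51.5 gf 8.9 ft [ 1.6 -0.2 -3. ]
grasp now(tube) [  9.4 -45.5   6.6] dpos tool [-9.5  0.6 -0.3] world [ 4.4 -8.1 -2.5] rot tool [0. 0. 0.]
(-39, 22, 16.6) (-38, 22, 16.6) (-37, 22, 16.5) (-36, 21, 16.5) (-35, 22, 16.5) (-34, 22, 16.6) (-33, 21, 16.6) (-32, 21, 16.6) (-31, 22, 16.6) (-30, 22, 16.7) (-29, 22, 16.7) (-28, 23, 16.6) (-27, 25, 16.6) (-26, 25, 16.3) (-25, 25, 15.7) (-24, 32, 12.1) (-23, 59, 8.8) (-22, 133, 6.0) (-21, 134, 6.1) (-20, 135, 6.1) (-19, 134, 6.0) (-18, 134, 6.1) (-17, 135, 6.2) (36, 136, 6.1) (37, 123, 6.3) (38, 85, 7.2) (39, 61, 7.4) (40, 60, 7.5) (41, 73, 7.2) (42, 114, 6.3) (43, 138, 6.0)
```

To row units: 6 mm / 750 = 0.008, 4 mm / 750 = 0.0053.

```bash

echo '{"x": [0.0053, 0.008, 0.008, 0.008, 0.008], "y": [0, 0, 0, 0, 0], "z": [0, 0, 0, 0, 0], "wx": [0, 0, 0, 0, 0], "wy": [0, 0, 0, 0, 0], "wz": [0, 0, 0, 0, 0]}' > path.dat && python3 -m jog path.dat
echo '{"x": [0.008, 0.008, 0.008, 0.008, 0.0053], "y": [0, 0, 0, 0, 0], "z": [0, 0, 0, 0, 0], "wx": [0, 0, 0, 0, 0], "wy": [0, 0, 0, 0, 0], "wz": [0, 0, 0, 0, 0]}' > path.dat && python3 -m jog path.dat 
echo '{"x": [0, 0], "y": [0, 0], "z": [0, 0], "wx": [0, 0], "wy": [0, 0], "wz": [0, 0]}' > path.dat && python3 -m jog path.dat 
python3 look.py 5 wrist; python3 -c "
from h import *
delta([10,15,7],1)
d=dict(np.load('wrist5.npz'))
P=prof(d,-85,60,4);print(*[(int(p[0]),p[1],p[2]) for p in P if 25<p[0]<46])"
```

```text
t: 5.55
ee_pos: [562.2, -131.6, 93.1]
orientation: [-1.549, -2.428, -0.234]
ft_force: [4.1, -0.5, -4.5]
width: 51.3
grasp_force: 8.7
t: 5.97
ee_pos: [550.9, -107.2, 101.5]
orientation: [-1.549, -2.428, -0.234]
ft_force: [4.0, 0.9, -5.8]
width: 51.8
grasp_force: 8.5
t: 6.13
ee_pos: [551.1, -107.7, 101.3]
orientation: [-1.548, -2.428, -0.234]
ft_force: [4.6, 1.7, -4.9]
width: 52.0
grasp_force: 8.5
t 6.18 q [-0.33  0.59  1.72  0.25  1.06 -0.91] w 52.0 gf 8.5 ft [ 4.4  1.5 -5.8]
grasp now(tube) [ 9.4 10.4  6.6] dpos tool [ 4.7  0.6 -0.4] world [-1.3  4.2  1.7] rot tool [ 0.  0. -0.]
(26, 22, 16.6) (27, 22, 16.6) (28, 24, 16.7) (29, 24, 16.6) (30, 25, 16.3) (31, 25, 15.5) (32, 36, 11.7) (33, 65, 7.9) (34, 133, 6.0) (35, 133, 5.9) (36, 131, 6.2) (37, 118, 6.4) (38, 81, 7.4) (39, 60, 7.3) (40, 58, 7.4) (41, 70, 7.1) (42, 104, 6.2) (43, 133, 6.1) (44, 134, 6.0) (45, 133, 6.0)
```

To row units: 2 mm / 750 = 0.0027.

```bash

echo '{"x": [0.0027, 0.0027, 0, 0], "y": [0, 0, 0, 0], "z": [0, 0, 0, 0], "wx": [0, 0, 0, 0], "wy": [0, 0, 0, 0], "wz": [0, 0, 0, 0]}' > path.dat && python3 -m jog path.dat
python3 look.py 6 wrist; python3 -c "
from h import *
delta([10,15,7],1)
d=dict(np.load('wrist6.npz'))
P=prof(d,-85,60,4);print(*[(int(p[0]),p[1],p[2]) for p in P if 30<p[0]<46])
u=[int(x) for x in proj(d,MID+F@np.array([-1.,37.6,8]))[0]];print(u)
cv2.imwrite('pics/c6.png',cv2.resize(d['img'][u[1]-60:u[1]+90,u[0]-80:u[0]+120,::-1],None,fx=4,fy=4,interpolation=0))
print(d['img'][u[1]-12:u[1]+12,u[0]-4:u[0]+5].mean((1,2)).round())"
```

```text
t: 6.52
ee_pos: [549.6, -104.4, 102.4]
orientation: [-1.549, -2.428, -0.234]
ft_force: [5.1, 2.4, -6.0]
width: 51.7
grasp_force: 8.4
t 6.57 q [-0.33  0.58  1.72  0.25  1.06 -0.91] w 52.0 gf 8.4 ft [ 4.9  2.1 -5.7]
grasp now(tube) [ 9.4 14.3  6.7] dpos tool [ 0.7  0.6 -0.3] world [0.3 0.8 0.5] rot tool [ 0.  0. -0.]
(31, 23, 16.7) (32, 24, 16.6) (33, 24, 16.4) (34, 25, 16.1) (35, 26, 14.1) (36, 39, 10.6) (37, 82, 6.9) (38, 78, 7.1) (39, 61, 7.4) (40, 58, 7.5) (41, 69, 6.9) (42, 103, 6.2) (43, 133, 6.1) (44, 133, 6.0) (45, 133, 6.1)
[296, 259]
[138. 136. 119.  89.  63.  57.  59.  60.  59.  59.  60.  75. 106. 124.
 111.  70.  32.  17.  18.  20.  19.  20.  21.  26.]
```

View pics/c6.png

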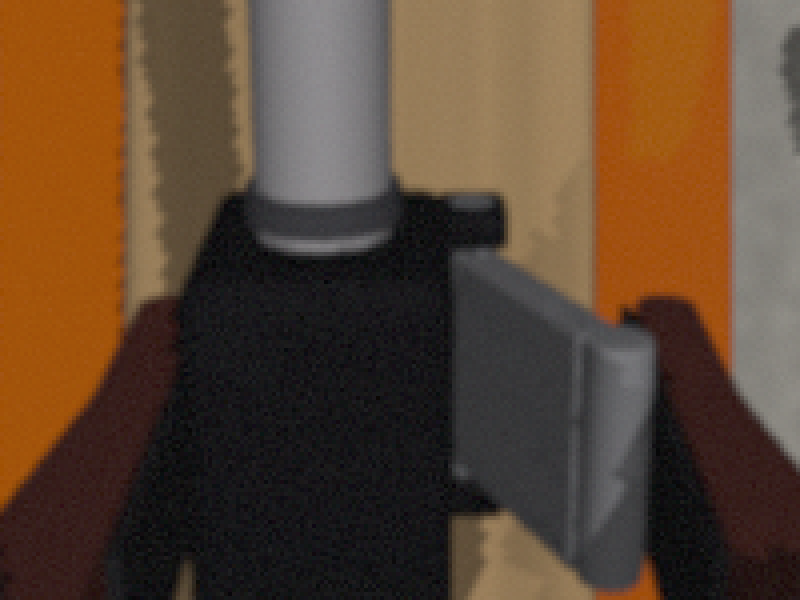

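```bash
cat > gap.py <<'E'
import sys
from h import *
d=dict(np.load(sys.argv[1]))
cam=tf(-d["R"].T@d["t"]);print("cam tube frame",cam.round(0))
x0=-1.;dz=-1.0
def rowof(y,z): return proj(d,MID+F@np.array([x0,y,z+dz]))[0]
g=cv2.cvtColor(d["img"],cv2.COLOR_RGB2GRAY).astype(np.float32)
ys=np.arange(25,55,.1);pr=[]
for y in ys:
    pr.append(np.mean([cv2.getRectSubPix(g,(1,1),tuple(map(float,rowof(y,8)+[k,0])))[0,0] for k in range(-4,5)]))
pr=np.array(pr)
for lv in(80,95):
    i=np.nonzero(np.diff(pr>lv))[0];print(lv,[round(float(ys[j]),1) for j in i], "as z=9:",[round(float(min(np.arange(25,55,.1),key=lambda y:abs(rowof(y,9)[1]-rowof(ys[j],8)[1]))),1) for j in i])
E
python3 gap.py wrist6.npz; python3 gap.py wrist5.npz;python3 gap.py wrist1.npz
```

```text
cam tube frame [ 10.  89. 150.]
80 [36.1, 37.8, 41.5] as z=9: [36.5, 38.2, 41.8]
95 [36.3, 37.6, 41.7] as z=9: [36.7, 38.0, 42.0]
cam tube frame [ 10.  85. 150.]
80 [32.4, 37.8, 41.4] as z=9: [32.8, 38.1, 41.7]
95 [32.5, 37.6, 41.7] as z=9: [32.9, 37.9, 42.0]
cam tube frame [ 13.  20. 215.]
80 [37.8, 41.2] as z=9: [37.7, 41.1]
95 [37.5, 41.4] as z=9: [37.4, 41.3]
```

To row units: 1.5 mm / 750 = 0.002.

```bash

echo '{"x": [0.002, 0, 0], "y": [0, 0, 0], "z": [0, 0, 0], "wx": [0, 0, 0], "wy": [0, 0, 0], "wz": [0, 0, 0]}' > path.dat && python3 -m jog path.dat
python3 look.py 7 wrist scene top; python3 gap.py wrist7.npz; python3 -c "
from h import *
delta([10,15,7],1)
d=dict(np.load('wrist7.npz'))
u=[int(x) for x in proj(d,MID+F@np.array([-1.,37.6,8]))[0]];print(u)
print(d['img'][u[1]-12:u[1]+12,u[0]-4:u[0]+5].mean((1,2)).round())"
```

```text
t: 6.82
ee_pos: [549.0, -103.1, 102.9]
orientation: [-1.549, -2.428, -0.234]
ft_force: [5.0, 2.3, -6.3]
width: 51.7
grasp_force: 8.4
cam tube frame [ 10.  91. 150.]
80 [41.5] as z=9: [41.8]
95 [41.7] as z=9: [42.0]
t 6.97 q [-0.33  0.58  1.73  0.25  1.06 -0.91] w 51.6 gf 8.4 ft [ 5.   2.8 -5.8]
grasp now(tube) [ 9.4 15.8  6.7] dpos tool [-0.8  0.6 -0.3] world [ 0.9 -0.5  0.1] rot tool [ 0.  0. -0.]
[296, 262]
[138. 136. 124.  97.  67.  58.  59.  60.  60.  60.  60.  59.  49.  33.
  18.  17.  19.  17.  20.  21.  26.  24.  24.  26.]
```

The lip is at the band to within about 0.3 mm, so I'll close the lever in coordinated steps.

To row units: -1 mm / 750 = -0.0013, -0.5 mm / 750 = -0.0007.

```bash

echo '{"x": [0.0001, 0, 0], "y": [-0.0013, -0.0007, 0], "z": [0, 0, 0], "wx": [0, 0, 0], "wy": [0, 0, 0], "wz": [0, 0, 0]}' > path.dat && python3 -m jog path.dat 48.5
echo '{"x": [0, 0, 0], "y": [-0.0013, -0.0011, 0], "z": [0, 0, 0], "wx": [0, 0, 0], "wy": [0, 0, 0], "wz": [0, 0, 0]}' > path.dat && python3 -m jog path.dat 45
python3 look.py 8 wrist; python3 gap.py wrist8.npz;python3 -c "
from h import *
delta([10,15.9,7],1)
d=dict(np.load('wrist8.npz'))
u=[int(x) for x in proj(d,MID+F@np.array([-1.,37.6,8]))[0]];print(u)
print(d['img'][u[1]-12:u[1]+12,u[0]-4:u[0]+5].mean((1,2)).round())"
```

```text
t: 7.22
ee_pos: [547.9, -104.1, 103.4]
orientation: [-1.55, -2.429, -0.235]
ft_force: [3.8, 0.4, -0.2]
width: 48.9
grasp_force: 18.4
t: 7.47
ee_pos: [546.4, -105.0, 103.5]
orientation: [-1.55, -2.429, -0.235]
ft_force: [3.8, -1.2, 3.9]
width: 45.3
grasp_force: 17.4
cam tube frame [  6.  90. 151.]
80 [41.4] as z=9: [41.7]
95 [41.7] as z=9: [42.0]
t 7.52 q [-0.33  0.58  1.73  0.25  1.05 -0.91] w 45.7 gf 17.7 ft [ 2.4 -2.3  4.7]
grasp now(tube) [ 6.2 15.4  7.4] dpos tool [0.5 3.7 0.4] world [ 3.1  2.1 -0.2] rot tool [ 0.001  0.001 -0.   ]
[303, 261]
[139. 136. 119.  88.  64.  58.  60.  59.  60.  61.  63.  67.  64.  47.
  26.  16.  18.  19.  21.  20.  22.  24.  26.  26.]
```

Units first: shifts go in shares of 750 mm and turns go in shares of pi/2 rad. So -1 mm / 750 = -0.0013, -0.8 mm / 750 = -0.0011.

```bash

echo '{"x": [0.0005, 0, 0], "y": [-0.0013, -0.0011, 0], "z": [0, 0, 0], "wx": [0, 0, 0], "wy": [0, 0, 0], "wz": [0, 0, 0]}' > path.dat && python3 -m jog path.dat 41.5
echo '{"x": [0, 0, 0, 0], "y": [-0.0013, -0.0008, 0, 0], "z": [0, 0, 0, 0], "wx": [0, 0, 0, 0], "wy": [0, 0, 0, 0], "wz": [0, 0, 0, 0]}' > path.dat && python3 -m jog path.dat 36
python3 look.py 9 wrist; python3 gap.py wrist9.npz;python3 -c "
from h import *
delta([10,15.9,7],1)
d=dict(np.load('wrist9.npz'))
u=[int(x) for x in proj(d,MID+F@np.array([-1.,37.6,8]))[0]];print(u)
print(d['img'][u[1]-12:u[1]+12,u[0]-4:u[0]+5].mean((1,2)).round())
cv2.imwrite('pics/c9.png',cv2.resize(d['img'][u[1]-60:u[1]+90,u[0]-80:u[0]+120,::-1],None,fx=4,fy=4,interpolation=0))"
```

```text
t: 7.77
ee_pos: [544.6, -105.4, 103.6]
orientation: [-1.549, -2.429, -0.234]
ft_force: [4.1, -2.0, 7.3]
width: 41.6
grasp_force: 12.2
t: 8.1
ee_pos: [542.4, -106.3, 103.6]
orientation: [-1.548, -2.429, -0.232]
ft_force: [1.4, -2.4, 8.3]
width: 37.4
grasp_force: 30.0
cam tube frame [  2.  91. 151.]
80 [41.5] as z=9: [41.8]
95 [41.8] as z=9: [42.1]
t 8.15 q [-0.33  0.58  1.74  0.25  1.05 -0.92] w 36.9 gf 30.0 ft [ 1.4 -3.8  7.8]
grasp now(tube) [ 2.  16.   7.3] dpos tool [-0.   8.   0.3] world [ 7.2  3.4 -0.3] rot tool [-0.001  0.001  0.   ]
[312, 262]
[138. 135. 119.  88.  63.  57.  59.  60.  60.  60.  59.  57.  46.  29.
  18.  18.  15.  20.  20.  22.  26.  28.  24.  27.]
```

View pics/c9.png

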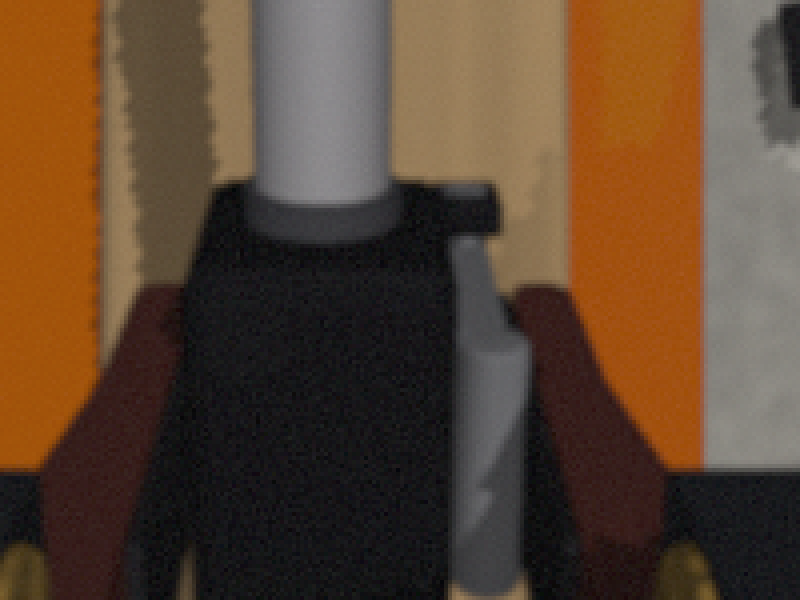

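The lever lies flat against the collar with both pads on it, and there is no visible gap between the lip and the band. I'll check that it holds steady.

To row units: 0.1 mm / 750 = 0.0001.

```bash

echo '{"x": [0.0001, 0, 0, 0, 0], "y": [0, 0, 0, 0, 0], "z": [0, 0, 0, 0, 0], "wx": [0, 0, 0, 0, 0], "wy": [0, 0, 0, 0, 0], "wz": [0, 0, 0, 0, 0]}' > path.dat && python3 -m jog path.dat 30
echo '{"x": [0, 0, 0, 0, 0], "y": [0, 0, 0, 0, 0], "z": [0, 0, 0, 0, 0], "wx": [0, 0, 0, 0, 0], "wy": [0, 0, 0, 0, 0], "wz": [0, 0, 0, 0, 0]}' > path.dat && python3 -m jog path.dat
python3 look.py 10 wrist;python3 -c "
from h import *
delta([10,15.9,7],1)
d=dict(np.load('wrist10.npz'))
u=[int(x) for x in proj(d,MID+F@np.array([-1.,37.6,8]))[0]];print(u)
print(d['img'][u[1]-12:u[1]+12,u[0]-4:u[0]+5].mean((1,2)).round())"
```

```text
t: 8.57
ee_pos: [542.3, -106.2, 103.6]
orientation: [-1.548, -2.429, -0.232]
ft_force: [0.5, -5.6, 8.4]
width: 36.8
grasp_force: 30.0
t: 8.98
ee_pos: [542.3, -106.2, 103.6]
orientation: [-1.548, -2.429, -0.232]
ft_force: [0.5, -4.9, 8.9]
width: 36.9
grasp_force: 30.0
t 9.03 q [-0.33  0.58  1.74  0.25  1.05 -0.92] w 36.7 gf 30.0 ft [ 0.5 -4.4  7. ]
grasp now(tube) [ 2.  16.   7.3] dpos tool [-0.1  8.   0.3] world [ 7.2  3.4 -0.3] rot tool [-0.001  0.001  0.   ]
[312, 262]
[138. 136. 123.  97.  68.  57.  58.  59.  60.  59.  60.  59.  47.  31.
  19.  17.  18.  20.  20.  21.  22.  27.  27.  25.]
```

Nothing has moved: the lip is still at the mark, the grip is 30 N and the lever is shut.

```bash
python3 -c "
from workcell import ticket
print(ticket.close_job())"
```

```text
the job is handed in; nothing more can be done
None
```

I handed the job in at about 9 s: the leg was slid up until the collar's lip met the band's lower edge (within about 0.4 mm by the wrist camera), then the lever was pressed flat and held with a steady 30 N grip.

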